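# Return the cut-offs to the stock rack

### The job

The four short steel pieces lying in a row on the cut-off rack go back to the stock rack: put each one into the lane that already holds a long bar of the same section, in front of that bar, centred on the two front crossbars. Lay them down without dropping them, the same way up as they lie now, straight along the lane and resting flat on both crossbars.

Things in the scene. Friction and masses are not known exactly. Their poses are not given: they have to be found in the camera images.
- square_piece (a point): Loose short piece of steel square tube, 50 x 50 mm, wall 3 mm, 108 mm long; seen from above a wide closed flat-topped box, 50 mm high. Lies in one lane of the cut-off rack. Point: its centre, half-way up, 25 mm above its underside; x along its length, y across, z up. 0.3 to 0.9 kg; grip it across its two sides, 50 mm apart.
- channel_piece (a point): Loose short piece of steel U-channel lying open side up, 40 mm wide, 35 mm high, 5 mm thick, 116 mm long; seen from above an open trough. Lies in one lane of the cut-off rack. Point: its centre, half-way up, 17.5 mm above its underside; x along its length, y across, z up. 0.3 to 0.9 kg; grip it across the outsides of its flanges, 40 mm apart.
- tee_piece (a point): Loose short piece of steel T-bar lying on its flange with the web standing up: flange 50 mm wide and 8 mm thick, web 8 mm thick along its middle, 50 mm high in all, 112 mm long; seen from above a plate with a rib along its middle. Lies in one lane of the cut-off rack. Point: its centre, half-way up, 25 mm above its underside; x along its length, y across, z up. 0.3 to 0.9 kg; grip it by the upright web, 8 mm thick, which stands 42 mm above the flange.
- flat_piece (a point): Loose short piece of steel solid flat bar, 30 mm wide, 15 mm thick, 120 mm long; seen from above a narrow low strip, 15 mm high. Lies in one lane of the cut-off rack. Point: its centre, half-way up, 7.5 mm above its underside; x along its length, y across, z up. 0.3 to 0.9 kg; grip it across its width of 30 mm.
- square_place (a point): Free front part of the stock rack's lane that holds a long fixed square tube of the same section. Point: middle of the free place, on the lane's centre line, level with the crossbar tops on which the piece will rest (30 mm above the table); x along the lane, away from the robot, to the long bar, whose near end is 90 mm from the point; z up.
- channel_place (a point): Free front part of the stock rack's lane that holds a long fixed U-channel of the same section. Point: middle of the free place, on the lane's centre line, level with the crossbar tops on which the piece will rest (30 mm above the table); x along the lane, away from the robot, to the long bar, whose near end is 90 mm from the point; z up.
- tee_place (a point): Free front part of the stock rack's lane that holds a long fixed T-bar of the same section. Point: middle of the free place, on the lane's centre line, level with the crossbar tops on which the piece will rest (30 mm above the table); x along the lane, away from the robot, to the long bar, whose near end is 90 mm from the point; z up.
- flat_place (a point): Free front part of the stock rack's lane that holds a long fixed flat bar of the same section. Point: middle of the free place, on the lane's centre line, level with the crossbar tops on which the piece will rest (30 mm above the table); x along the lane, away from the robot, to the long bar, whose near end is 90 mm from the point; z up.
- cut_rack: Cut-off rack, low and grey-blue, nearer the robot: 4 lanes along its x, 85 mm apart in y. Origin: its middle, on the table. Two crossbars along y at x = -38 and 38 mm, 12 mm wide, tops 30 mm above the table; between the lanes and at the ends 8 mm round stakes stand on them, tops 72 mm above the table. Fixed.
- stock_rack: Stock rack, like the cut-off rack but with 5 lanes, farther from the robot. Origin: on the table under the middle of the free place of its middle lane. Crossbars with stakes as on the cut-off rack, at x = -38, 38, 130 and 330 mm; long bars from x = 90 mm on. One lane holds angle iron and its own cut-off: no piece belongs there. Fixed.

How it is judged:
By the outcome, as a careful person would: the job done as asked, in the order asked, and still so for the second after the job is handed in, with the robot touching nothing.
It also fails if it takes over 106 s, if anything falls off the work surface, if the arm or the gripper's body presses on something with over 40 N, if the wrist force passes 120 N, or if a joint passes its speed limit or range.

### The arm

A 7-joint arm with a two-finger parallel gripper is mounted at the origin on the work surface. World frame = base frame: x ahead of the robot, y to its left, z up, the work surface at z = 0. Lengths are in m, angles in rad, forces in N, time in s.
With the tool pointing down it reaches from about 0.425 to 0.875 m from the base axis. Payload 8.4 kg.
Tool frame: the origin (TCP) lies at the very end of the fingers, on their centre line; the grasp point (between the pads) lies 19 mm behind it (bot.grip_point_offset is the z of the grasp point in the tool frame, in m); z points along the fingers, x is the direction in which the jaws open and shut, and the axes are right-handed (so a half turn about z gives the same grasp; the last joint's range is limited). The gripper opens to 85 mm and grips with 20 to 120 N. Pads are 22 mm wide; open, the fingers measure 114 mm over their backs; the gripper's body (76 mm by 85 mm) begins 54 mm behind the grasp point. The pads swing forward as they close: fully open they stand 13 mm farther back than shut.
Start: joints at [-0.099, 0.333, 0.04, 1.465, -0.013, 1.343, -0.059], TCP at [0.65, -0, 0.231] pointing down, gripper open.
Joint ranges: [-2.58, 2.58], [-0.38, 2.09], [-1.3, 1.39], [0.25, 2.4], [-1.5, 4.64], [0.08, 2.09], [-2.65, 2.65]. Speed limits (rad/s): [2.22, 2.22, 2.79, 2.79, 3.14, 3.14, 3.14].

### API

Orientations are given as a unit quaternion [w, x, y, z].
In Python, from plant import readout, viewer, workorder, bot gives the robot as it stands.
- The arm moves only by the tool play_rows, never from a script. Its argument "deltas" is one flat list of numbers, 7 for each row, row after row: the turn, a rotation vector about the tool's x, y, z in degrees, then the shift along the tool's x, y, z in m, then the finger opening in m, from 0 to 0.0854. A call has 1 to 20 rows; each row is the pose to reach, as a shift and turn from the pose commanded when the call began, along the tool's axes at that moment; what a row does not reach only later rows make up. A row lasts 1/10 s, in which the tool goes at most 50 mm and 8.59 degrees, less where a joint would pass 70% of its speed; a pose out of reach is approached as far as the arm can. A call with a gripper value outside its range is refused whole. The fingers move at their own pace and stop on an object; "force" is the grip in N (left out, the last holds). Time passes only in rows, so rows that repeat a pose let the fingers close. It gives the time, the measured TCP pose, the force and the opening at its end, in the units of the state.
- readout.read_state(): the state, without advancing time (a new reading comes with each control period).
- viewer.get_image(name): name is "scene" or "side" or "wrist"; returns a dict with "pixels" (400x640x3 uint8, blue, green, red), "camera_matrix" (3x3 intrinsics, pixels), "world_from_camera" (4x4, takes a point from camera to world coordinates). Camera axes: x right, y down, z forward; pixel columns grow to the right and rows downward; lengths in m; the calibration is good to about 2 mm. The wrist camera is an equidistant fisheye: a pixel r from the principal point sees the ray r / f radians off the axis. A picture is of the moment at which its call begins. There is no depth.
- workorder.finish_job(): hands the job in, once; it reports no verdict.
The state is a dict: "clock": time; "qpos": joint angles; "qd": joint speeds; "joint_efforts": joint torques, N m; "tcp_pos": TCP position; "tool_rot": TCP orientation; "contact_force": force on the tool from outside, world axes, zero at the start; "wrist_torque": the same for the moment, N m; "finger_gap": finger opening in m.
Only numpy, scipy, OpenCV 4.12 (cv2) and the standard library are available. Lean on these libraries where they do the work, as an engineer would, in place of code of your own. Each camera call takes 0.05 s, during which the arm holds its last target. There are 200 camera calls.

## Working session

There is one attempt and no reset: what is moved stays moved. The work goes in short steps, Python scripts to look and compute and a tool call to move; the robot and the scene stay as the last step left them, time stands still between calls to the robot, and variables do not carry over. Pictures are saved under pics/ and viewed, about 12 in all and at most 16, crops included, and the job is handed in when it is done.

Besides the shell and the picture viewer there is one more tool, called after "Call:" by a JSON object that holds its "method" and its "body". play_rows: Moves the arm, as the interface text tells. Its arguments: {"type":"object","properties":{"deltas":{"type":"array","items":{"type":"number"}},"force":{"type":"number"}},"required":["deltas"]}

```bash
mkdir -p pics; ls; python3 - <<'E'
from plant import readout, viewer, workorder, bot
import cv2, numpy as np
np.set_printoptions(precision=4,suppress=True)
print(readout.read_state()); print(bot.grip_point_offset)
for n in ["scene","side","wrist"]:
    d=viewer.get_image(n); cv2.imwrite(f"pics/{n}0.png",d["pixels"]); np.savez(f"{n}0.npz",**d)
    print(n,d["camera_matrix"],d["world_from_camera"])
E
```

```text
pics
{'clock': 0.0, 'qpos': array([-0.0992,  0.3339,  0.0399,  1.4663, -0.0134,  1.3433, -0.0585]), 'qd': array([-0.0008,  0.0014,  0.0009, -0.001 ,  0.0003,  0.0005, -0.002 ]), 'joint_efforts': array([  0.0005, -65.8555,   1.3659, -40.5555,   0.0169,   0.0127,
        -0.    ]), 'tcp_pos': array([ 0.6495, -0.    ,  0.2304]), 'tool_rot': array([ 0.    ,  1.    , -0.    , -0.0008]), 'contact_force': array([0.3158, 0.6625, 0.5171]), 'wrist_torque': array([-0.0084, -0.065 ,  0.0115]), 'finger_gap': 0.08553745622936143}
-0.0187
scene [[509.1463   0.     323.3053]
 [  0.     509.1463 199.5428]
 [  0.       0.       1.    ]] [[-0.3063  0.6271 -0.7162  1.1723]
 [ 0.9519  0.2082 -0.2249  0.1865]
 [ 0.0081 -0.7506 -0.6607  0.6613]
 [ 0.      0.      0.      1.    ]]
side [[369.3893   0.     324.5108]
 [  0.     369.3893 197.2538]
 [  0.       0.       1.    ]] [[-0.7405 -0.3563  0.5698  0.1033]
 [-0.672   0.4005 -0.6229  0.5134]
 [-0.0063 -0.8442 -0.536   0.5278]
 [ 0.      0.      0.      1.    ]]
wrist [[309.7069   0.     315.5519]
 [  0.     309.7069 207.8207]
 [  0.       0.       1.    ]] [[ 1.     -0.0014 -0.0024  0.6499]
 [-0.002  -0.9497 -0.3132  0.0807]
 [-0.0018  0.3132 -0.9497  0.3743]
 [ 0.      0.      0.      1.    ]]
```

View pics/scene0.png

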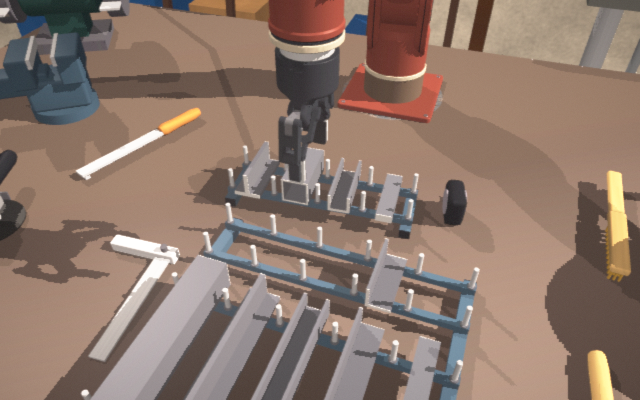

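View pics/wrist0.png

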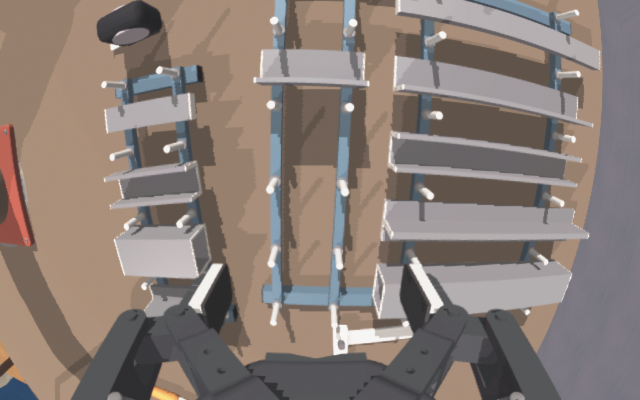

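The square-tube lane is at −y and the flat lane at +y. The lane with its own piece at the front looks like angle iron. I'll zoom in to pick stake tops and piece edges.

```bash
python3 - <<'E'
import cv2
im=cv2.imread("pics/wrist0.png")
cv2.imwrite("pics/w0a.png",cv2.resize(im[60:340,90:370],None,fx=2.85,fy=2.14*1.0 if 0 else 2.14,interpolation=cv2.INTER_CUBIC) if 0 else cv2.resize(im[0:300,90:390],(600,600),interpolation=cv2.INTER_CUBIC))
s=cv2.imread("pics/scene0.png")
cv2.imwrite("pics/s0a.png",cv2.resize(s[140:400,180:500],None,fx=2.3,fy=2.3,interpolation=cv2.INTER_CUBIC))
E
```

```text
(no output)
```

View pics/w0a.png

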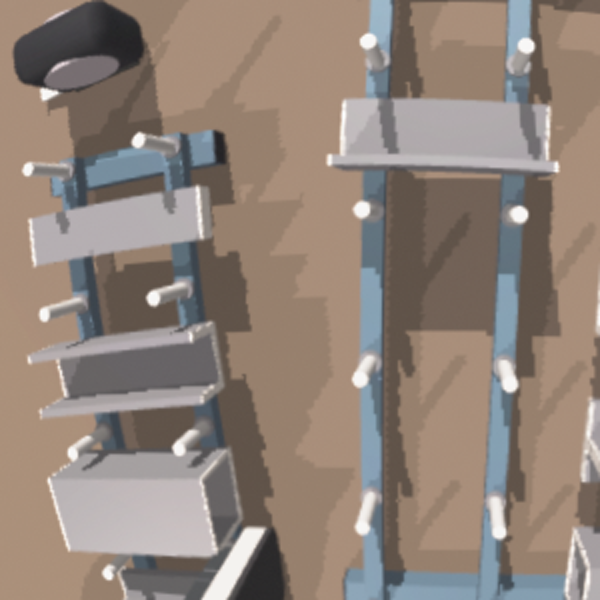

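View pics/s0a.png

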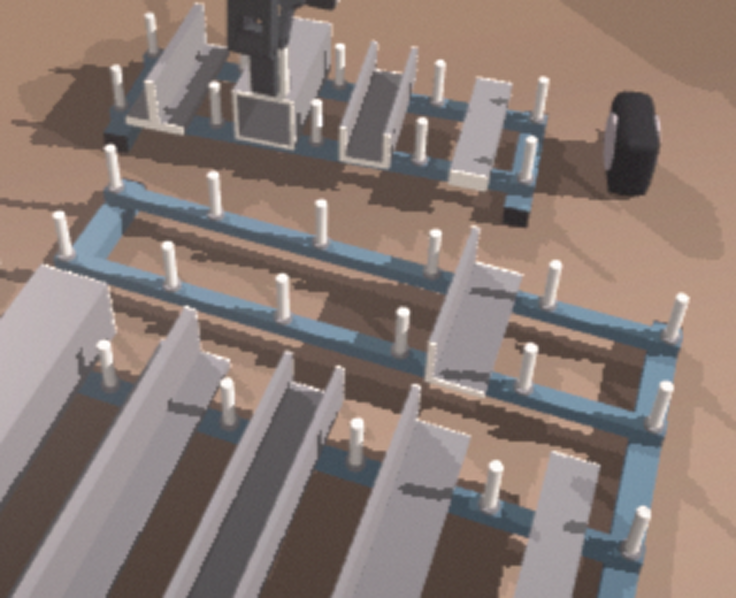

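```bash
cat > h.py <<'E'
import numpy as np, cv2
from scipy.spatial.transform import Rotation as R
from scipy.optimize import least_squares
np.set_printoptions(precision=4,suppress=True)
def proj(d,P,fish):
    T=np.linalg.inv(d["world_from_camera"]); K=d["camera_matrix"]
    p=np.atleast_2d(P)@T[:3,:3].T+T[:3,3]
    if fish:
        r=np.hypot(p[:,0],p[:,1]); s=np.arctan2(r,p[:,2])/np.maximum(r,1e-9)
    else: s=1/p[:,2]
    return np.c_[K[0,0]*p[:,0]*s+K[0,2],K[1,1]*p[:,1]*s+K[1,2]]
def unproj(d,uv,z,fish):
    K=d["camera_matrix"]; M=d["world_from_camera"]
    q=(np.atleast_2d(uv)-K[:2,2])/K[0,0]
    if fish:
        t=np.hypot(q[:,0],q[:,1])[:,None]; v=np.c_[q/np.maximum(t,1e-9)*np.sin(t),np.cos(t)]
    else: v=np.c_[q,np.ones(len(q))]
    v=v@M[:3,:3].T; s=(z-M[2,3])/v[:,2]
    return M[:3,3]+v*s[:,None]
def pl(p,x,y,z): # pose (x,y,yaw) local pts -> world
    c,s=np.cos(p[2]),np.sin(p[2]); return np.c_[p[0]+c*x-s*y,p[1]+s*x+c*y,z+0*x]
E
cat > fit0.py <<'E'
from h import *
W=dict(np.load("wrist0.npz")); S=dict(np.load("scene0.npz"))
w=lambda L:np.array(L,float)/2+[90,0]
s=lambda L:np.array(L,float)/2.3+[180,140]
A=.085
sets={"stock":[(W,True,[(-.038,k*A) for k in(1.5,.5,-.5,-1.5)]+[(.038,k*A) for k in(1.5,.5,-.5,-1.5)],
 w([(369,41),(361,209),(361,380),(363,528),(526,45),(519,214),(510,385),(500,530)])),
 (S,False,[(-.038,k*A) for k in np.arange(-2.5,3)]+[(.038,k*A) for k in np.arange(-2.5,3)]+[(.13,k*A) for k in np.arange(-1.5,3)],
 s([(110,148),(212,175),(320,203),(435,232),(555,264),(682,297),(60,214),(168,244),(282,277),(402,311),(531,346),(664,385),(104,344),(227,381),(356,421),(495,464),(642,509)]))],
"cut":[(W,True,[(-.038,k*A) for k in(2,1,0,-1)]+[(.038,k*A) for k in(2,1,0)],
 w([(29,169),(46,314),(75,453),(108,573),(138,141),(153,298),(180,447)])),
 (S,False,[(-.038,k*A) for k in(2,1,0,-2)]+[(.038,k*A) for k in(2,1,0,-1,-2)],
 s([(544,79),(440,62),(340,46),(150,15),(531,138),(421,120),(316,101),(214,84),(116,67)]))]}
for n,L in sets.items():
    for use in ([0],[1],[0,1]):
        def f(p): return np.concatenate([(proj(L[i][0],pl(p,*np.array(L[i][2]).T,.071),L[i][1])-L[i][3]).ravel() for i in use])
        r=least_squares(f,[.6,0,0],loss="soft_l1"); print(n,use,r.x,"rms px",np.sqrt(np.mean(r.fun**2)*2), np.abs(f(r.x)).max())
E
python3 fit0.py
```

```text
stock [0] [ 0.6428  0.0419 -0.0369] rms px 0.7372422996420465 0.997939229826386
stock [1] [ 0.6413  0.0423 -0.0375] rms px 0.4992379465521187 0.7794889167128645
stock [0, 1] [ 0.6422  0.0422 -0.0367] rms px 0.8065271602732694 1.2075001349576837
cut [0] [ 0.4584 -0.0402  0.057 ] rms px 0.4664936483782736 0.6283297325265664
cut [1] [ 0.4575 -0.0395  0.0554] rms px 0.29354201964430954 0.41819461427684246
cut [0, 1] [ 0.4581 -0.0399  0.0557] rms px 0.5101758987125183 0.9060792480140663
```

Call:
{"method": "play_rows", "body": {"deltas": [0,0,-93.2,-0.12,0.04,-0.02,0.085,0,0,-93.2,-0.12,0.04,-0.02,0.085,0,0,-93.2,-0.12,0.04,-0.02,0.085,0,0,-93.2,-0.12,0.04,-0.02,0.085,0,0,-93.2,-0.12,0.04,-0.02,0.085,0,0,-93.2,-0.12,0.04,-0.02,0.085,0,0,-93.2,-0.12,0.04,-0.02,0.085,0,0,-93.2,-0.12,0.04,-0.02,0.085,0,0,-93.2,-0.12,0.04,-0.02,0.085,0,0,-93.2,-0.12,0.04,-0.02,0.085,0,0,-93.2,-0.12,0.04,-0.02,0.085,0,0,-93.2,-0.12,0.04,-0.02,0.085,0,0,-93.2,-0.12,0.04,-0.02,0.085,0,0,-93.2,-0.12,0.04,-0.02,0.085,0,0,-93.2,-0.12,0.04,-0.02,0.085]}}

```text
clock: 1.65
tcp_pos: [0.53, -0.04, 0.2513]
tool_rot: [-0.0, 0.688, 0.726, -0.0]
contact_force: [-0.4, -0.2, -0.7]
finger_gap: 0.085
```

```bash
cat > snap.py <<'E'
import sys; from h import *
from plant import readout, viewer
s=readout.read_state(); print(s["clock"],s["tcp_pos"],R.from_quat(np.roll(s["tool_rot"],-1)).as_matrix().round(4).tolist(),s["qpos"],s["contact_force"],s["finger_gap"])
for a in sys.argv[1:]:
    n,k=a.split(":"); d=viewer.get_image(n); np.savez(f"{k}.npz",**d); cv2.imwrite(f"pics/{k}.png",d["pixels"])
E
python3 snap.py wrist:w1 scene:s1; python3 - <<'E'
import cv2
im=cv2.imread("pics/w1.png"); cv2.imwrite("pics/w1a.png",cv2.resize(im[0:300],(1280,600))[:,240:1040] if 0 else cv2.resize(im[0:300,120:520],(800,600),interpolation=cv2.INTER_CUBIC))
E
```

```text
1.65 [ 0.53   -0.04    0.2513] [[-0.054, 0.9985, -0.0001], [0.9985, 0.054, -0.0], [0.0, -0.0001, -1.0]] [ 0.0329  0.086  -0.044   1.7215  0.0039  1.3343  1.613 ] [-0.3522 -0.1617 -0.6943] 0.08500806141336475
```

View pics/w1a.png

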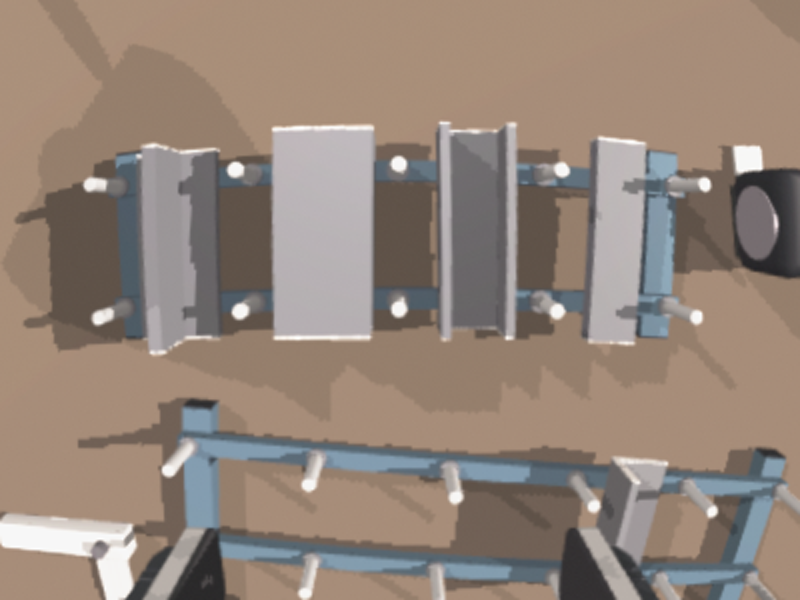

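The view shows the four pieces from above. In the crop, the tee web top is at x≈142–163, the square at 273–374, the channel at 438–516 and the slightly yawed flat at 588–645.

```bash
cat > fit1.py <<'E'
from h import *
d=dict(np.load("w1.npz")); g=lambda L:np.array(L,float)/2+[120,0]
A=.085
st=[(-.038,k*A) for k in(2,1,0,-1,-2)]+[(.038,k*A) for k in(2,1,0,-1,-2)]
def fit(n,loc,uv,z,x0):
    loc=np.array(loc); uv=g(uv)
    f=lambda p:(proj(d,pl(p,loc[:,0],loc[:,1],z),True)-uv).ravel()
    r=least_squares(f,x0); print(n,r.x,"deg %.2f"%np.degrees(r.x[2]),"max px %.2f"%np.abs(r.fun).max()); return r.x
c=fit("cut",st,[(706,185),(562,170),(399,163),(235,170),(90,185),(698,317),(557,311),(399,309),(240,312),(98,317)],.0715,[.458,-.04,.056])
c=np.array([.4581,-.0399,.0557]) if 0 else c
box=lambda l,w:[(-l/2,-w/2),(-l/2,w/2),(l/2,w/2),(l/2,-w/2)]
P={}
P["square"]=fit("square",box(.108,.05),[(273,128),(374,126),(373,338),(273,338)],.08,c)
P["channel"]=fit("channel",box(.116,.04),[(438,124),(516,124),(515,338),(440,338)],.065,c)
P["flat"]=fit("flat",box(.12,.03),[(598,139),(645,142),(635,343),(588,341)],.045,c)
P["tee"]=fit("tee",[(-.056,-.004),(.056,-.004),(-.056,.025),(.056,.025)],[(142,147),(150,352),(218,150),(218,336)],np.array([.08,.08,.038,.038]),c)
for n,p in P.items():
    q=p[:2]-c[:2]; cs,s=np.cos(c[2]),np.sin(c[2]); print(n,"in cut frame mm",1e3*np.array([cs*q[0]+s*q[1],-s*q[0]+cs*q[1]]),np.degrees(p[2]-c[2]))
E
python3 fit1.py
```

```text
cut [ 0.459  -0.0393  0.0545] deg 3.12 max px 1.07
square [ 0.4582 -0.0783  0.0373] deg 2.14 max px 1.19
channel [0.4534 0.0023 0.0717] deg 4.11 max px 0.70
flat [0.4512 0.0889 0.048 ] deg 2.75 max px 0.87
tee [ 0.4677 -0.1703  0.0288] deg 1.65 max px 0.73
square in cut frame mm [ -2.9061 -38.87  ] -0.9805532823522456
channel in cut frame mm [-3.3592 41.9412] 0.9877090680231754
flat in cut frame mm [ -0.7695 128.5074] -0.37030988853795305
tee in cut frame mm [   1.5427 -131.2774] -1.4691376350368472
```

```bash
cat > go.py <<'E'
import sys; from h import *
from plant import readout
def delta(M0,p0,x,y,z,yaw):
    c,s=np.cos(yaw),np.sin(yaw); M1=np.array([[-s,c,0],[c,s,0],[0,0,-1]])
    return np.r_[np.degrees(R.from_matrix(M0.T@M1).as_rotvec()),M0.T@(np.array([x,y,z])-p0)], M1
st=readout.read_state(); M0=R.from_quat(np.roll(st["tool_rot"],-1)).as_matrix(); p0=st["tcp_pos"]
print(st["clock"],p0,st["finger_gap"],st["contact_force"])
for a in sys.argv[1:]:   # x,y,z,yawdeg all from the current pose
    x,y,z,w=map(float,a.split(",")); print(a,delta(M0,p0,x,y,z,np.radians(w))[0])
E
python3 go.py .4512,.0889,.13,2.75 .4512,.0889,.019,2.75
python3 - <<'E'
from h import *
S=[.6422,.0422,-.0367]
for n,k in dict(square=-2,tee=-1,channel=0,flat=2).items(): print(n,pl(S,np.array([0.]),np.array([k*.085]),0.03))
E
```

```text
1.75 [ 0.53   -0.04    0.2513] 0.08500928618660761 [-0.736   0.1847  0.5427]
.4512,.0889,.13,2.75 [-0.0027 -0.0003  0.3892  0.133  -0.0716  0.1213]
.4512,.0889,.019,2.75 [-0.0027 -0.0003  0.3892  0.133  -0.0716  0.2323]
square [[ 0.636  -0.1277  0.03  ]]
tee [[ 0.6391 -0.0427  0.03  ]]
channel [[0.6422 0.0422 0.03  ]]
flat [[0.6484 0.2121 0.03  ]]
```

Call:
{"method": "play_rows", "body": {"deltas": [0,0,0.4,0.133,-0.0716,0.1,0.05,0,0,0.4,0.133,-0.0716,0.12,0.05,0,0,0.4,0.133,-0.0716,0.12,0.05,0,0,0.4,0.133,-0.0716,0.12,0.05,0,0,0.4,0.133,-0.0716,0.12,0.05,0,0,0.4,0.133,-0.0716,0.12,0.05,0,0,0.4,0.133,-0.0716,0.15,0.05,0,0,0.4,0.133,-0.0716,0.18,0.05,0,0,0.4,0.133,-0.0716,0.205,0.05,0,0,0.4,0.133,-0.0716,0.22,0.05,0,0,0.4,0.133,-0.0716,0.228,0.05,0,0,0.4,0.133,-0.0716,0.231,0.05,0,0,0.4,0.133,-0.0716,0.231,0.05,0,0,0.4,0.133,-0.0716,0.231,0.05], "force": 80}}

```text
clock: 3.15
tcp_pos: [0.452, 0.0887, 0.0213]
tool_rot: [0.0, 0.69, 0.724, 0.001]
contact_force: [0.1, 0.0, -0.2]
finger_gap: 0.0502
```

Call:
{"method": "play_rows", "body": {"deltas": [0,0,0,0,0,0,0.02,0,0,0,0,0,0,0.02,0,0,0,0,0,0,0.02,0,0,0,0,0,0,0.02,0,0,0,0,0,0,0.02,0,0,0,0,0,0,0.02,0,0,0,0,0,0,0.02]}}

```text
clock: 3.85
tcp_pos: [0.4518, 0.0887, 0.0214]
tool_rot: [0.001, 0.69, 0.724, 0.001]
contact_force: [-1.2, -1.3, 7.7]
finger_gap: 0.0284
```

```bash
python3 go.py .6484,.2121,.13,-2.1
```

```text
3.85 [0.4518 0.0887 0.0214] 0.02836915285570842 [-1.1633 -1.2651  7.7282]
.6484,.2121,.13,-2.1 [ 0.0828 -0.0014  4.8848  0.1137  0.2026 -0.1083]
```

Call:
{"method": "play_rows", "body": {"deltas": [0,0,0,0,0,-0.01,0.02,0,0,0,0,0,-0.03,0.02,0,0,0,0,0,-0.06,0.02,0,0,0,0,0,-0.09,0.02,0,0,0.5,0.012,0.02,-0.105,0.02,0,0,1.5,0.034,0.06,-0.11,0.02,0,0,2.5,0.057,0.1,-0.11,0.02,0,0,3.5,0.08,0.142,-0.11,0.02,0,0,4.4,0.1,0.18,-0.11,0.02,0,0,4.9,0.11,0.197,-0.11,0.02,0,0,4.9,0.1137,0.2032,-0.11,0.02,0,0,4.9,0.1137,0.2032,-0.11,0.02,0,0,4.9,0.1137,0.2032,-0.11,0.02,0,0,4.9,0.1137,0.2032,-0.11,0.02]}}

```text
clock: 5.25
tcp_pos: [0.6477, 0.2113, 0.1306]
tool_rot: [0.0, 0.72, 0.694, -0.0]
contact_force: [-0.7, 0.2, -4.8]
finger_gap: 0.0286
```

```bash
python3 snap.py wrist:w2 scene:s2; python3 go.py .649,.2121,.0214,-2.1; python3 - <<'E'
import cv2,numpy as np
a=cv2.imread("pics/w2.png")[:,80:560]; b=cv2.imread("pics/s2.png")[130:400,300:640]
a=cv2.resize(a,(480,400)); b=cv2.resize(b,(320,254))
o=np.zeros((400,800,3),np.uint8); o[:,:480]=a; o[:254,480:]=b; cv2.imwrite("pics/c2.png",o)
E
```

```text
5.25 [0.6477 0.2113 0.1306] [[0.0372, 0.9993, -0.0004], [0.9993, -0.0372, -0.0006], [-0.0006, -0.0004, -1.0]] [-0.2433  0.4687 -0.1871  1.4904  0.0909  1.1915  1.0892] [-0.7258  0.1747 -4.7514] 0.028558709063644477
5.35 [0.648  0.2115 0.1308] 0.02849402501441557 [-0.6153  0.721  -4.974 ]
.649,.2121,.0214,-2.1 [ 0.0073  0.0158 -0.0294  0.0006  0.001   0.1094]
```

View pics/c2.png

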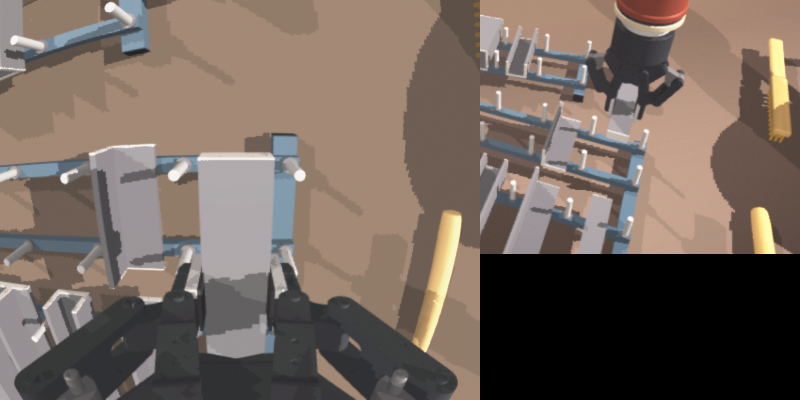

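```bash
cat > held.py <<'E'
import sys; from h import *
# predicted corners of a level held piece: file, tcp x y, yawdeg, ztop, L, W
f=sys.argv[1]; x,y,w,z,L,Wd=map(float,sys.argv[2:8]); d=dict(np.load(f+".npz"))
l=np.array([-1,-1,1,1])*L/2; v=np.array([-1,1,-1,1])*Wd/2
print(proj(d,pl([x,y,np.radians(w)],l,v,z),f[0]=="w"))
E
python3 held.py w2 .6477 .2113 -2.1 .1546 .12 .03; python3 held.py s2 .6477 .2113 -2.1 .1546 .12 .03
```

```text
[[276.4171 161.384 ]
 [352.7624 161.1794]
 [289.0009 376.5057]
 [341.8611 376.4726]]
[[449.8007 210.3232]
 [470.3921 215.179 ]
 [434.6438 268.4728]
 [457.7159 274.6191]]
```

Call:
{"method": "play_rows", "body": {"deltas": [0,0,0,0.0006,0.001,0.02,0.02,0,0,0,0.0006,0.001,0.05,0.02,0,0,0,0.0006,0.001,0.075,0.02,0,0,0,0.0006,0.001,0.09,0.02,0,0,0,0.0006,0.001,0.098,0.02,0,0,0,0.0006,0.001,0.102,0.02,0,0,0,0.0006,0.001,0.105,0.02,0,0,0,0.0006,0.001,0.107,0.02,0,0,0,0.0006,0.001,0.1085,0.02,0,0,0,0.0006,0.001,0.1085,0.02,0,0,0,0.0006,0.001,0.1085,0.02]}}

```text
clock: 6.45
tcp_pos: [0.6497, 0.2129, 0.0222]
tool_rot: [0.0, 0.72, 0.694, 0.0]
contact_force: [0.0, -0.5, -5.7]
finger_gap: 0.0283
```

```bash
python3 go.py .649,.2121,.0214,-2.1
```

```text
6.45 [0.6497 0.2129 0.0222] 0.028309107941629736 [ 0.0425 -0.4934 -5.75  ]
.649,.2121,.0214,-2.1 [ 0.0229 -0.0081 -0.0016 -0.0008 -0.0006  0.0008]
```

Call:
{"method": "play_rows", "body": {"deltas": [0,0,0,-0.0008,-0.0006,0.0005,0.02,0,0,0,-0.0008,-0.0006,0.001,0.02,0,0,0,-0.0008,-0.0006,0.0015,0.02,0,0,0,-0.0008,-0.0006,0.0015,0.02]}}

```text
clock: 6.85
tcp_pos: [0.649, 0.2122, 0.0216]
tool_rot: [0.0, 0.72, 0.694, 0.0]
contact_force: [-4.1, -1.8, 5.4]
finger_gap: 0.0288
```

Call:
{"method": "play_rows", "body": {"deltas": [0,0,0,0,0,0,0.03,0,0,0,0,0,0,0.036,0,0,0,0,0,0,0.042,0,0,0,0,0,0,0.048,0,0,0,0,0,0,0.048,0,0,0,0,0,-0.01,0.048,0,0,0,0,0,-0.04,0.048,0,0,0,0,0,-0.08,0.048,0,0,0,0,0.03,-0.12,0.048,0,0,0,-0.04,0.06,-0.16,0.048,0,0,0,-0.08,0.09,-0.19,0.048,0,0,0,-0.08,0.09,-0.19,0.048,0,0,0,-0.08,0.09,-0.19,0.048,0,0,0,-0.08,0.09,-0.19,0.048]}}

```text
clock: 8.25
tcp_pos: [0.7358, 0.1289, 0.2107]
tool_rot: [-0.0, 0.72, 0.694, 0.0]
contact_force: [0.5, 0.1, -0.3]
finger_gap: 0.0479
```

```bash
python3 snap.py wrist:w3; python3 - <<'E'
import cv2
im=cv2.imread("pics/w3.png"); cv2.imwrite("pics/w3a.png",cv2.resize(im[0:300,200:600],(800,600),interpolation=cv2.INTER_CUBIC))
E
```

```text
8.25 [0.7358 0.1289 0.2107] [[0.0372, 0.9993, 0.0002], [0.9993, -0.0372, 0.0007], [0.0007, 0.0002, -1.0]] [-0.1393  0.5515 -0.1488  1.1987  0.0784  1.3965  1.2537] [ 0.4729  0.082  -0.3271] 0.04790036976780717
```

View pics/w3a.png

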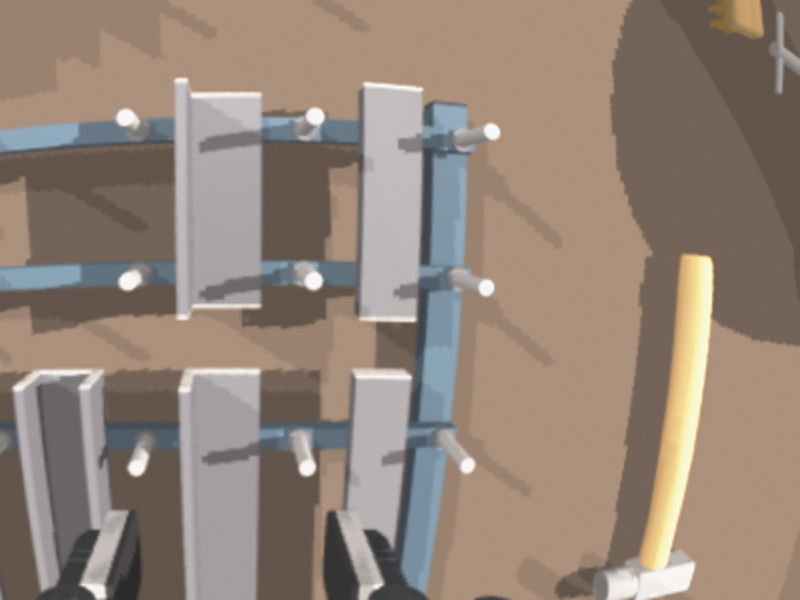

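```bash
cat > fit3.py <<'E'
from h import *
d=dict(np.load("w3.npz")); g=lambda L:np.array(L,float)/2+[200,0]
A=.085
def fit(n,loc,uv,z,x0):
    loc=np.array(loc); uv=g(uv)
    f=lambda p:(proj(d,pl(p,loc[:,0],loc[:,1],z),True)-uv).ravel()
    r=least_squares(f,x0); print(n,r.x,"deg %.2f"%np.degrees(r.x[2]),"max px %.2f"%np.abs(r.fun).max()); return r.x
c=fit("stock",[(x,k*A) for x in(-.038,.038,.13) for k in(.5,1.5,2.5)],[(125,118),(315,117),(492,132),(127,282),(314,281),(487,288),(137,468),(307,467),(468,465)],.0715,[.642,.042,-.036])
box=lambda l,w:[(-l/2,-w/2),(-l/2,w/2),(l/2,w/2),(l/2,-w/2)]
p=fit("flat",box(.12,.03),[(360,85),(422,88),(416,320),(358,319)],.045,c)
b=unproj(d,g([(351,373),(410,372)]),.045,True)
def loc(q):
    q=np.atleast_2d(q)[:,:2]-c[:2]; cs,s=np.cos(c[2]),np.sin(c[2]); return 1e3*np.c_[cs*q[:,0]+s*q[:,1],-s*q[:,0]+cs*q[:,1]]
print("flat",loc(p[:2]),np.degrees(p[2]-c[2]),"bar",loc(b))
E
python3 fit3.py; python3 go.py .4534,.0023,.13,4.1
```

```text
stock [ 0.6426  0.0431 -0.0372] deg -2.13 max px 0.76
flat [ 0.6482  0.2128 -0.033 ] deg -1.89 max px 1.20
flat [[ -0.7795 169.8303]] 0.24114500057112345 bar [[ 88.2145 152.0869]
 [ 87.3685 184.268 ]]
8.3 [0.7351 0.1301 0.21  ] 0.047781966660658204 [-1.0633  0.8331 -0.0951]
.4534,.0023,.13,4.1 [-0.0631 -0.0492 -6.1369 -0.1378 -0.2769  0.0802]
```

Call:
{"method": "play_rows", "body": {"deltas": [0,0,-1.5,-0.025,-0.05,0,0.06,0,0,-3,-0.05,-0.1,0,0.06,0,0,-4,-0.07,-0.145,0.01,0.06,0,0,-5,-0.095,-0.19,0.03,0.06,0,0,-6.1,-0.118,-0.235,0.05,0.06,0,0,-6.1,-0.13,-0.265,0.07,0.06,0,0,-6.1,-0.1378,-0.2769,0.08,0.06,0,0,-6.1,-0.1378,-0.2769,0.08,0.06,0,0,-6.1,-0.1378,-0.2769,0.1,0.06,0,0,-6.1,-0.1378,-0.2769,0.13,0.06,0,0,-6.1,-0.1378,-0.2769,0.155,0.06,0,0,-6.1,-0.1378,-0.2769,0.172,0.06,0,0,-6.1,-0.1378,-0.2769,0.18,0.06,0,0,-6.1,-0.1378,-0.2769,0.183,0.06,0,0,-6.1,-0.1378,-0.2769,0.183,0.06], "force": 80}}

```text
clock: 9.8
tcp_pos: [0.4553, 0.0033, 0.0291]
tool_rot: [0.0, 0.681, 0.732, 0.001]
contact_force: [-7.1, 4.8, 17.8]
finger_gap: 0.06
```

Call:
{"method": "play_rows", "body": {"deltas": [0,0,0,0,0,0,0.03,0,0,0,0,0,0,0.03,0,0,0,0,0,0,0.03,0,0,0,0,0,0,0.03,0,0,0,0,0,0,0.03,0,0,0,0,0,0,0.03,0,0,0,0,0,0,0.03]}}

```text
clock: 10.5
tcp_pos: [0.4554, 0.0024, 0.0286]
tool_rot: [0.001, 0.681, 0.732, 0.001]
contact_force: [-1.8, 1.2, 10.0]
finger_gap: 0.0393
```

```bash
python3 go.py .6424,.0427,.137,-2.12
```

```text
10.5 [0.4554 0.0024 0.0286] 0.039303428995387246 [-1.7519  1.2199  9.9767]
.6424,.0427,.137,-2.12 [ 0.1198 -0.0302  6.2009  0.0269  0.1897 -0.108 ]
```

Call:
{"method": "play_rows", "body": {"deltas": [0,0,0,0,0,-0.005,0.03,0,0,0,0,0,-0.015,0.03,0,0,0,0,0,-0.02,0.03,0,0,0,0,0,-0.02,0.03]}}

```text
clock: 10.9
tcp_pos: [0.4547, 0.0013, 0.0482]
tool_rot: [0.001, 0.682, 0.731, 0.001]
contact_force: [0.6, 0.5, -4.5]
finger_gap: 0.0391
```

```bash
python3 snap.py wrist:w4 scene:s4; python3 - <<'E'
import cv2,numpy as np
a=cv2.imread("pics/w4.png")[:,80:560]; b=cv2.imread("pics/s4.png")[120:260,200:440]
b=cv2.resize(b,(320,187))
o=np.zeros((400,800,3),np.uint8); o[:,:480]=a; o[:187,480:]=b; cv2.imwrite("pics/c4.png",o)
E
```

```text
10.9 [0.4547 0.0013 0.0482] [[-0.0697, 0.9976, 0.0014], [0.9976, 0.0697, 0.0001], [-0.0, 0.0014, -1.0]] [ 0.0489  0.1372 -0.1584  2.1194  0.028   0.8855  1.5149] [ 0.5791  0.4939 -4.4669] 0.039140393105232756
```

View pics/c4.png

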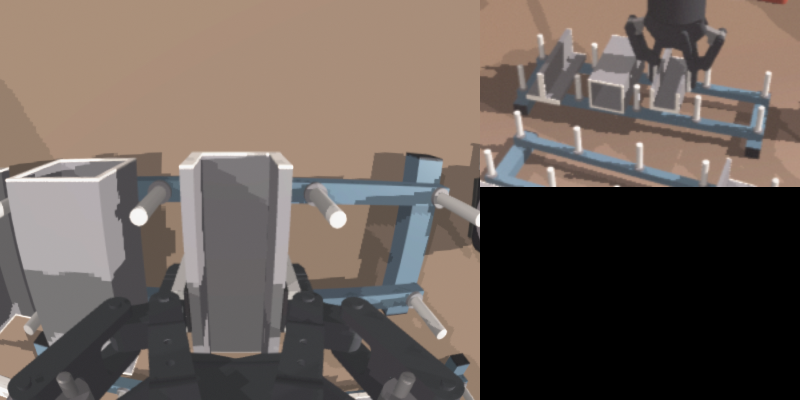

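```bash
for x in .4522 .4547; do python3 held.py w4 $x .0013 4.0 .0846 .116 .04; done; python3 go.py .6424,.0427,.137,-2.12
```

```text
[[258.5811 166.2367]
 [371.1587 166.005 ]
 [277.8133 387.6073]
 [353.236  387.5549]]
[[258.4146 173.088 ]
 [370.4044 172.8508]
 [277.8534 390.3325]
 [352.5693 390.3098]]
11.0 [0.454  0.0012 0.0474] 0.0389177206566822 [-0.0918 -0.4106 -3.753 ]
.6424,.0427,.137,-2.12 [ 0.0042  0.0018  6.117   0.0282  0.1908 -0.0896]
```

```bash
python3 - <<'E'
import cv2,numpy as np
a=cv2.imread("pics/w4.png")[135:215,240:400]; b=cv2.imread("pics/s4.png")[150:220,310:390]
o=np.zeros((560,800,3),np.uint8); o[:280,:560]=cv2.resize(a,(560,280),interpolation=cv2.INTER_NEAREST); o[280:,:320]=cv2.resize(b,(320,280),interpolation=cv2.INTER_NEAREST)
cv2.imwrite("pics/c4b.png",o)
E
for x in .4492 .4522 ; do python3 held.py s4 $x .0013 4.0 .0846 .116 .04; python3 held.py s4 $x .0013 4.0 .0496 .116 .04;done
```

```text
[[341.3938 148.1493]
 [361.7135 151.1932]
 [327.4239 185.2517]
 [349.5583 188.8729]]
[[340.8362 162.5771]
 [360.6833 165.6511]
 [327.1646 200.073 ]
 [348.7393 203.7156]]
[[340.9578 149.0104]
 [361.3191 152.0671]
 [326.9135 186.2825]
 [349.0972 189.9205]]
[[340.409  163.4492]
 [360.2958 166.5359]
 [326.6664 201.1124]
 [348.2879 204.7715]]
```

View pics/c4b.png

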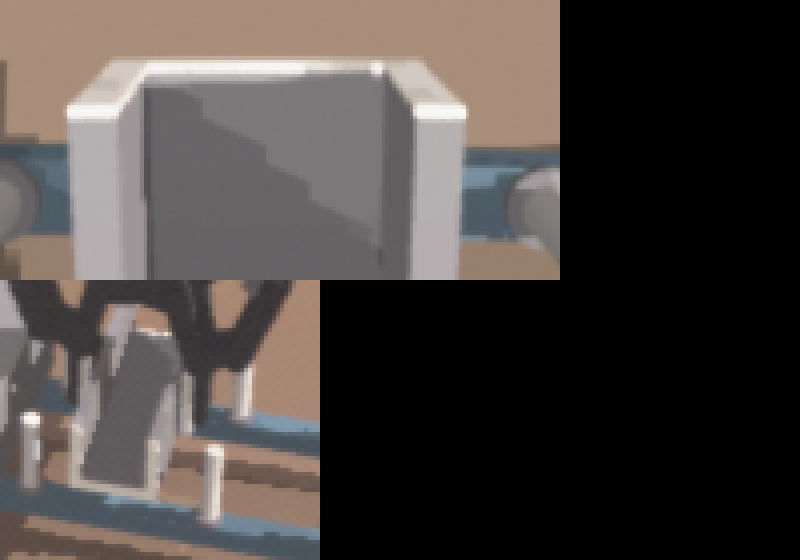

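Call:
{"method": "play_rows", "body": {"deltas": [0,0,0,0,0,-0.03,0.03,0,0,0,0,0,-0.06,0.03,0,0,1,0.003,0.02,-0.08,0.03,0,0,2,0.01,0.06,-0.08,0.03,0,0,3.5,0.015,0.1,-0.08,0.03,0,0,5,0.022,0.145,-0.08,0.03,0,0,6.1,0.026,0.175,-0.08,0.03,0,0,6.1,0.0282,0.189,-0.08,0.03,0,0,6.1,0.0282,0.1931,-0.08,0.03,0,0,6.1,0.0282,0.1931,-0.08,0.03,0,0,6.1,0.0282,0.1931,-0.08,0.03,0,0,6.1,0.0282,0.1931,-0.06,0.03,0,0,6.1,0.0282,0.1931,-0.03,0.03,0,0,6.1,0.0282,0.1931,-0.005,0.03,0,0,6.1,0.0282,0.1931,0.008,0.03,0,0,6.1,0.0282,0.1931,0.013,0.03,0,0,6.1,0.0282,0.1931,0.013,0.03,0,0,6.1,0.0282,0.1931,0.013,0.03,0,0,6.1,0.0282,0.1931,0.013,0.03]}}

```text
clock: 12.9
tcp_pos: [0.6457, 0.0429, 0.0358]
tool_rot: [0.001, 0.72, 0.694, 0.001]
contact_force: [-0.1, -0.2, -4.6]
finger_gap: 0.0391
```

```bash
python3 go.py .6447,.0427,.0286,-2.12
```

```text
12.9 [0.6457 0.0429 0.0358] 0.03912690680755642 [-0.1461 -0.1766 -4.627 ]
.6447,.0427,.0286,-2.12 [ 0.1239 -0.0162  0.0143 -0.0003 -0.001   0.0072]
```

Lowering in small steps until contact, taking out the small tilt.

Call:
{"method": "play_rows", "body": {"deltas": [0.1,0,0,-0.0003,-0.001,0.003,0.03,0.1,0,0,-0.0003,-0.001,0.005,0.03,0.1,0,0,-0.0003,-0.001,0.006,0.03,0.1,0,0,-0.0003,-0.001,0.007,0.03,0.1,0,0,-0.0003,-0.001,0.007,0.03]}}

```text
clock: 13.4
tcp_pos: [0.6437, 0.0425, 0.0287]
tool_rot: [-0.001, 0.72, 0.694, -0.001]
contact_force: [-8.0, -1.0, 10.2]
finger_gap: 0.0391
```

Call:
{"method": "play_rows", "body": {"deltas": [0,0,0,0,0,0,0.04,0,0,0,0,0,0,0.045,0,0,0,0,0,0,0.05,0,0,0,0,0,0,0.054,0,0,0,0,0,0,0.054,0,0,0,0,0,-0.01,0.054,0,0,0,0,0,-0.04,0.054,0,0,0,0,0,-0.08,0.054,0,0,0,-0.02,-0.02,-0.12,0.06,0,0,-2,-0.05,-0.05,-0.16,0.06,0,0,-4.6,-0.08,-0.08,-0.19,0.068,0,0,-4.6,-0.12,-0.1,-0.22,0.068,0,0,-4.6,-0.144,-0.109,-0.22,0.068,0,0,-4.6,-0.144,-0.109,-0.22,0.068,0,0,-4.6,-0.144,-0.109,-0.22,0.068,0,0,-4.6,-0.144,-0.109,-0.22,0.068]}}

```text
clock: 15.0
tcp_pos: [0.5301, -0.096, 0.2474]
tool_rot: [-0.001, 0.691, 0.723, -0.0]
contact_force: [0.4, 1.2, -0.2]
finger_gap: 0.068
```

```bash
python3 snap.py wrist:w5; python3 - <<'E'
import cv2
im=cv2.imread("pics/w5.png"); cv2.imwrite("pics/w5a.png",cv2.resize(im[0:300,120:520],(800,600),interpolation=cv2.INTER_CUBIC))
E
```

```text
15.0 [ 0.5301 -0.096   0.2474] [[-0.0451, 0.999, -0.0019], [0.999, 0.0451, 0.0006], [0.0007, -0.0019, -1.0]] [ 0.1774  0.106  -0.0869  1.7075  0.009   1.3305  1.7047] [ 0.4228  1.2475 -0.152 ] 0.0680325321866279
```

View pics/w5a.png

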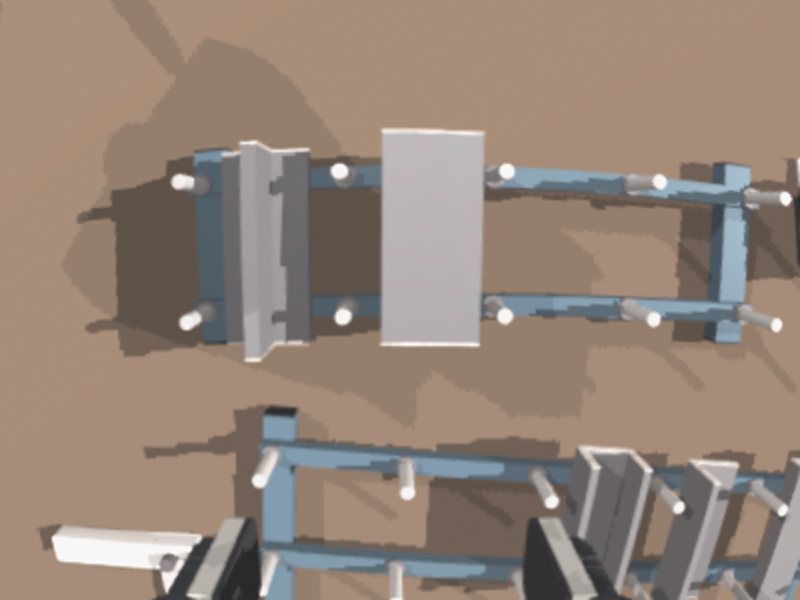

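```bash
sed -e 's/w1.npz/w5.npz/' -e '/^c=fit/,$d' fit1.py > fit5.py; cat >> fit5.py <<'E'
c=fit("cut",st,[(786,199),(661,182),(507,171),(340,171),(178,181),(777,325),(656,319),(504,316),(343,317),(187,321)],.0715,[.458,-.04,.056])
box=lambda l,w:[(-l/2,-w/2),(-l/2,w/2),(l/2,w/2),(l/2,-w/2)]
fit("square",box(.108,.05),[(382,131),(484,133),(479,345),(382,344)],.08,c)
fit("tee",[(-.056,-.004),(.056,-.004),(-.056,.025),(.056,.025),(-.056,-.025),(.056,-.025)],[(241,144),(246,359),(309,150),(310,343),(223,153),(226,343)],np.array([.08,.08,.038,.038,.038,.038]),c)
E
python3 fit5.py; python3 go.py .4582,-.0783,.13,2.5
```

```text
cut [ 0.459  -0.0391  0.0535] deg 3.07 max px 1.30
square [ 0.4585 -0.0783  0.0397] deg 2.28 max px 0.27
tee [ 0.468  -0.1702  0.029 ] deg 1.66 max px 0.50
15.05 [ 0.5302 -0.0959  0.2471] 0.06779295639078464 [ 0.8471  0.3985 -0.1716]
.4582,-.0783,.13,2.5 [-0.1369 -0.0422  0.1164  0.0207 -0.0708  0.1173]
```

Call:
{"method": "play_rows", "body": {"deltas": [-0.1,0,0.2,0.0207,-0.04,0.04,0.068,-0.1,0,0.2,0.0207,-0.0705,0.08,0.068,-0.1,0,0.2,0.0207,-0.0705,0.11,0.068,-0.1,0,0.2,0.0207,-0.0705,0.11,0.068,-0.1,0,0.2,0.0207,-0.0705,0.14,0.068,-0.1,0,0.2,0.0207,-0.0705,0.17,0.068,-0.1,0,0.2,0.0207,-0.0705,0.19,0.068,-0.1,0,0.2,0.0207,-0.0705,0.2,0.068,-0.1,0,0.2,0.0207,-0.0705,0.205,0.068,-0.1,0,0.2,0.0207,-0.0705,0.205,0.068,-0.1,0,0.2,0.0207,-0.0705,0.205,0.068], "force": 80}}

```text
clock: 16.15
tcp_pos: [0.4593, -0.0797, 0.0438]
tool_rot: [0.001, 0.693, 0.721, 0.001]
contact_force: [-0.5, 0.4, -0.5]
finger_gap: 0.0679
```

Call:
{"method": "play_rows", "body": {"deltas": [0,0,0,0,0,0,0.04,0,0,0,0,0,0,0.04,0,0,0,0,0,0,0.04,0,0,0,0,0,0,0.04,0,0,0,0,0,0,0.04,0,0,0,0,0,0,0.04,0,0,0,0,0,0,0.04]}}

```text
clock: 16.85
tcp_pos: [0.4591, -0.0797, 0.0439]
tool_rot: [0.001, 0.693, 0.721, 0.001]
contact_force: [-0.8, 0.7, 5.8]
finger_gap: 0.0486
```

```bash
python3 go.py .6361,-.1272,.13,-2.12
```

```text
16.85 [ 0.4591 -0.0797  0.0439] 0.04857678841541951 [-0.838   0.6505  5.8272]
.6361,-.1272,.13,-2.12 [ 0.1146  0.0034  4.4172 -0.0545  0.1751 -0.0858]
```

Call:
{"method": "play_rows", "body": {"deltas": [0.1,0,0,0,0,-0.01,0.04,0.1,0,0,0,0,-0.03,0.04,0.1,0,0,0,0,-0.06,0.04,0.1,0,1,-0.005,0.01,-0.085,0.04,0.1,0,2,-0.015,0.04,-0.095,0.04,0.1,0,3,-0.025,0.08,-0.095,0.04,0.1,0,4.4,-0.038,0.12,-0.095,0.04,0.1,0,4.4,-0.048,0.155,-0.095,0.04,0.1,0,4.4,-0.0545,0.17,-0.095,0.04,0.1,0,4.4,-0.0545,0.1757,-0.095,0.04,0.1,0,4.4,-0.0545,0.1757,-0.095,0.04,0.1,0,4.4,-0.0545,0.1757,-0.075,0.04,0.1,0,4.4,-0.0545,0.1757,-0.05,0.04,0.1,0,4.4,-0.0545,0.1757,-0.025,0.04,0.1,0,4.4,-0.0545,0.1757,-0.012,0.04,0.1,0,4.4,-0.0545,0.1757,-0.007,0.04,0.1,0,4.4,-0.0545,0.1757,-0.007,0.04,0.1,0,4.4,-0.0545,0.1757,-0.007,0.04]}}

```text
clock: 18.65
tcp_pos: [0.6367, -0.1271, 0.051]
tool_rot: [0.0, 0.72, 0.694, -0.0]
contact_force: [0.4, -0.7, -5.1]
finger_gap: 0.0494
```

```bash
python3 go.py .6367,-.1272,.0439,-2.12
```

```text
18.65 [ 0.6367 -0.1271  0.051 ] 0.049446087003483054 [ 0.3701 -0.6824 -5.0506]
.6367,-.1272,.0439,-2.12 [-0.0017  0.0043  0.0215 -0.0001  0.0001  0.0071]
```

Call:
{"method": "play_rows", "body": {"deltas": [0,0,0,0,0,0.003,0.04,0,0,0,0,0,0.005,0.04,0,0,0,0,0,0.006,0.04,0,0,0,0,0,0.007,0.04,0,0,0,0,0,0.007,0.04]}}

```text
clock: 19.15
tcp_pos: [0.636, -0.1271, 0.044]
tool_rot: [-0.001, 0.72, 0.694, -0.001]
contact_force: [-7.5, 1.7, 6.6]
finger_gap: 0.0491
```

Call:
{"method": "play_rows", "body": {"deltas": [0,0,0,0,0,0,0.05,0,0,0,0,0,0,0.055,0,0,0,0,0,0,0.06,0,0,0,0,0,0,0.064,0,0,0,0,0,0,0.064,0,0,0,0,0,-0.01,0.064,0,0,0,0,0,-0.03,0.064,0,0,0,0,0,-0.07,0.064,0,0,0,0,0,-0.116,0.064,0,0,-2,-0.01,-0.04,-0.116,0.04,0,0,-3.8,-0.02,-0.08,-0.116,0.04,0,0,-3.8,-0.035,-0.12,-0.116,0.04,0,0,-3.8,-0.0492,-0.155,-0.116,0.04,0,0,-3.8,-0.0492,-0.1663,-0.116,0.04,0,0,-3.8,-0.0492,-0.1663,-0.116,0.04,0,0,-3.8,-0.0492,-0.1663,-0.116,0.04]}}

```text
clock: 20.75
tcp_pos: [0.4694, -0.1697, 0.1597]
tool_rot: [-0.0, 0.696, 0.718, -0.0]
contact_force: [0.5, 0.4, -0.9]
finger_gap: 0.04
```

```bash
python3 go.py .468,-.1702,.046,1.66
```

```text
20.75 [ 0.4694 -0.1697  0.1597] 0.03997187231772595 [ 0.5374  0.3617 -0.859 ]
.468,-.1702,.046,1.66 [-0.0032  0.0022  0.083  -0.0004 -0.0014  0.1137]
```

Call:
{"method": "play_rows", "body": {"deltas": [0,0,0,-0.0004,-0.0014,0.03,0.04,0,0,0,-0.0004,-0.0014,0.06,0.04,0,0,0,-0.0004,-0.0014,0.085,0.04,0,0,0,-0.0004,-0.0014,0.1,0.04,0,0,0,-0.0004,-0.0014,0.109,0.04,0,0,0,-0.0004,-0.0014,0.1135,0.04,0,0,0,-0.0004,-0.0014,0.1135,0.04,0,0,0,-0.0004,-0.0014,0.1135,0.04], "force": 80}}

```text
clock: 21.55
tcp_pos: [0.4674, -0.1707, 0.0461]
tool_rot: [-0.0, 0.696, 0.718, -0.0]
contact_force: [0.1, 0.6, 0.9]
finger_gap: 0.0399
```

Call:
{"method": "play_rows", "body": {"deltas": [0,0,0,0,0,0,0.02,0,0,0,0,0,0,0,0,0,0,0,0,0,0,0,0,0,0,0,0,0,0,0,0,0,0,0,0,0,0,0,0,0,0,0,0,0,0,0,0,0,0,0,0,0,0,0,0,0]}}

```text
clock: 22.35
tcp_pos: [0.467, -0.1708, 0.0461]
tool_rot: [-0.0, 0.697, 0.718, -0.0]
contact_force: [-1.4, 0.0, 6.6]
finger_gap: 0.0069
```

```bash
python3 go.py .6393,-.0422,.13,-2.12
```

```text
22.35 [ 0.467  -0.1708  0.0461] 0.006915056285645692 [-1.4443  0.0295  6.6251]
.6393,-.0422,.13,-2.12 [-0.0436  0.0148  3.8178  0.1235  0.1759 -0.0841]
```

Call:
{"method": "play_rows", "body": {"deltas": [0,0,0,0,0,-0.01,0,0,0,0,0,0,-0.03,0,0,0,0,0,0,-0.06,0,0,0,1,0.01,0.01,-0.09,0,0,0,2,0.03,0.04,-0.1,0,0,0,3,0.06,0.08,-0.1,0,0,0,3.8,0.09,0.125,-0.1,0,0,0,3.8,0.115,0.16,-0.1,0,0,0,3.8,0.1235,0.172,-0.1,0,0,0,3.8,0.1235,0.1749,-0.1,0,0,0,3.8,0.1235,0.1749,-0.1,0,0,0,3.8,0.1235,0.1749,-0.08,0,0,0,3.8,0.1235,0.1749,-0.05,0,0,0,3.8,0.1235,0.1749,-0.025,0,0,0,3.8,0.1235,0.1749,-0.012,0,0,0,3.8,0.1235,0.1749,-0.007,0,0,0,3.8,0.1235,0.1749,-0.007,0,0,0,3.8,0.1235,0.1749,-0.007,0]}}

```text
clock: 24.15
tcp_pos: [0.6385, -0.0423, 0.0536]
tool_rot: [0.0, 0.72, 0.694, 0.0]
contact_force: [0.7, 0.1, -5.3]
finger_gap: 0.0067
```

```bash
python3 go.py .6383,-.0422,.0461,-2.12
```

```text
24.15 [ 0.6385 -0.0423  0.0536] 0.006660511432679462 [ 0.6963  0.0527 -5.2632]
.6383,-.0422,.0461,-2.12 [ 0.008   0.0013 -0.0041  0.0001 -0.0002  0.0075]
```

Call:
{"method": "play_rows", "body": {"deltas": [0,0,0,0,0,0.003,0,0,0,0,0,0,0.005,0,0,0,0,0,0,0.0063,0,0,0,0,0,0,0.0073,0,0,0,0,0,0,0.0073,0]}}

```text
clock: 24.65
tcp_pos: [0.6379, -0.042, 0.0462]
tool_rot: [-0.0, 0.72, 0.694, -0.0]
contact_force: [-5.6, 1.2, 7.1]
finger_gap: 0.0066
```

Call:
{"method": "play_rows", "body": {"deltas": [0,0,0,0,0,0,0.01,0,0,0,0,0,0,0.016,0,0,0,0,0,0,0.024,0,0,0,0,0,0,0.032,0,0,0,0,0,0,0.04,0,0,0,0,0,0,0.04,0,0,0,0,0,-0.01,0.04,0,0,0,0,0,-0.04,0.04,0,0,0,0,0,-0.08,0.04,0,0,0,0,0.03,-0.12,0.04,0,0,0,0,0.06,-0.16,0.04,0,0,0,0,0.09,-0.18,0.04,0,0,0,0,0.09,-0.18,0.04,0,0,0,0,0.09,-0.18,0.04,0,0,0,0,0.09,-0.18,0.04]}}

```text
clock: 26.15
tcp_pos: [0.7269, -0.0453, 0.2237]
tool_rot: [-0.001, 0.72, 0.694, -0.001]
contact_force: [-0.1, -1.4, -0.4]
finger_gap: 0.04
```

```bash
python3 snap.py wrist:w6 scene:s6; python3 - <<'E'
import cv2
im=cv2.imread("pics/w6.png"); cv2.imwrite("pics/w6a.png",cv2.resize(im[0:300,120:520],(800,600),interpolation=cv2.INTER_CUBIC))
E
```

```text
26.15 [ 0.7269 -0.0453  0.2237] [[0.0367, 0.9993, -0.0038], [0.9993, -0.0367, 0.0002], [0.0, -0.0038, -1.0]] [ 0.0702  0.5068 -0.1057  1.2374  0.0517  1.4038  1.503 ] [-0.0674 -1.3673 -0.4094] 0.03999398733737209
```

View pics/w6a.png

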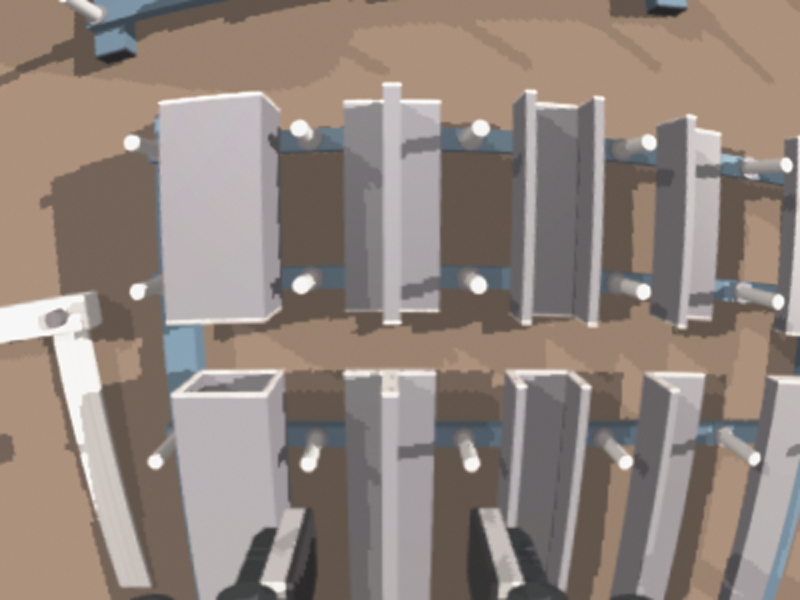

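```bash
sed -e 's/w1.npz/w6.npz/' -e '/^c=fit/,$d' fit1.py > fit6.py; cat >> fit6.py <<'E'
st=[(x,k*A) for x in(-.038,.038) for k in np.arange(-2.5,2)]+[(.13,k*A) for k in np.arange(-2.5,1)]
c=fit("stock",st,[(132,143),(301,128),(481,128),(649,142),(788,165),(137,292),(303,286),(478,285),(643,291),(779,300),(155,462),(309,464),(472,464),(626,462)],.0715,[.642,.042,-.037])
box=lambda l,w:[(-l/2,-w/2),(-l/2,w/2),(l/2,w/2),(l/2,-w/2)]
P={}
P["square"]=fit("square",box(.108,.05),[(160,102),(263,94),(267,319),(166,323)],.08,c)
P["channel"]=fit("channel",box(.116,.04),[(527,92),(604,98),(599,325),(522,324)],.065,c)
P["tee"]=fit("tee",box(.112,.008)+box(.112,.05),[(384,84),(401,84),(401,323),(384,323),(345,101),(441,101),(439,311),(345,311)],np.r_[[.08]*4,[.038]*4],c)
for n,p in P.items():
    q=p[:2]-c[:2]; cs,s=np.cos(c[2]),np.sin(c[2]); print(n,"in stock frame mm",1e3*np.array([cs*q[0]+s*q[1],-s*q[0]+cs*q[1]]),np.degrees(p[2]-c[2]))
E
python3 fit6.py
```

```text
stock [ 0.6429  0.0429 -0.0378] deg -2.17 max px 1.33
square [ 0.6355 -0.1261 -0.0417] deg -2.39 max px 0.70
channel [ 0.642   0.0441 -0.0343] deg -1.96 max px 0.63
tee [ 0.6388 -0.0411 -0.0403] deg -2.31 max px 0.62
square in stock frame mm [  -0.9688 -169.2271] -0.22330272534803589
channel in stock frame mm [-0.8693  1.1179] 0.20137559179619505
tee in stock frame mm [ -0.8643 -84.0951] -0.14304196087545742
```

All four pieces are within about 1 mm and 0.3° of their lane centres, and the gripper is clear, so I'm handing in.

```bash
python3 -c "
from plant import workorder; print(workorder.finish_job())"
```

```text
the job is handed in; nothing more can be done
None
```

All four pieces are back in the stock rack, each in the lane that holds its own long bar. I handed the job in at about 26 s of the 106 s allowed. Each piece was lowered onto the crossbars in small steps until the wrist force showed contact. Only then did I open the gripper.

The last wrist-camera checks, relative to the rack pose fitted from its stakes:

| Piece | Along the lane | Across the lane | Yaw |
|---|---|---|---|
| Square | −1.0 mm | +0.8 mm | −0.2° |
| Tee | −0.9 mm | +0.9 mm | −0.1° |
| Channel | −0.9 mm | +1.1 mm | +0.2° |
| Flat | −0.8 mm | −0.2 mm | +0.2° |

- **Flatness:** I judged "flat on both crossbars" from the corner fits, which match the resting heights to about 1 pixel (the last three pieces within 0.7). I did not check it any other way.
- **Flat piece:** I measured it right after placing it and did not refit it in the last picture.
- **Long-bar check:** the near end of the long flat bar measured at about 88 mm instead of 90 mm, within the camera calibration error.
- **Contact while gripping the channel:** the wrist force reached about 18 N just before I closed on the channel, probably the gripper linkage touching the square piece next to it. That is well under the 40 N limit, and a second look showed the square had not moved.

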